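# Unhook the desk caddy and park it in its dock

### The job

Unhook the teal desk caddy from the deep upturned hook it hangs on: lift it just past the yellow tip and draw it straight off, feeling for where it clears and without forcing the hook. Then set it down gently in the wooden parking dock, flat on the dock's floor, and let go; keep it upright all the way and leave the other things on the desk where they are.

Things in the scene. Friction and masses are not known exactly. Their poses are not given: they have to be found in the camera images.
- caddy: Teal plastic desk caddy, 0.3 to 0.45 kg, hanging on the hook. Origin: centre of its underside, z up. Open tray 110 (x) x 90 (y) x 34 mm high; across its middle an upright handle panel 12 mm thick (x), 82 mm wide (y), top edge 181 mm above the origin. Works the same either way round. The craft items in it are fixed. Keep it upright (within 0.4 rad).
- caddy_window (a point): Middle of the top edge of the window in the caddy's panel, 105 mm above the caddy's origin. The window is 44 mm wide (y) and 50 mm high (55 to 105 mm above the origin). The hook's bar passes through it along x; this edge rests on the bar.
- caddy_grip (a point): Good place to grip the caddy from above, across the 12 mm panel (fingers closing along the caddy's x): 167 mm above its origin, 14 mm below the panel's top edge. The panel is solid from 105 to 181 mm.
- stand: Fixed hook stand. Origin: on the table, straight below where the caddy hangs; its -x axis is the way the hook points and the way to draw the caddy off. Base plate 12 mm thick, x -15 to +135 mm, 130 mm wide; post at x 78 to 100 mm, up to z 138 mm. Neither the caddy nor the robot may press on the stand or hook with more than 16 N.
- hook (a point): Point on the top face of the hook's red flat bar (14 mm wide, 10 mm thick) where the caddy hangs, 150 mm above the stand's origin. The bar runs along the stand's x from the post to x -36 mm. Bar and tip together are sprung along x: they give about 1 mm per newton and spring back.
- bar_end (a point): End of the bar's top face, 36 mm in front of point hook. Here stands the yellow upright tip plate (6 mm thick, 24 wide, 44 tall), its height differs each time and is NOT reported: its top is 14 to 34 mm above the bar, its lower edge 44 mm below its top. The caddy's 50 mm window passes it only within a 6 mm band of lift: lower, the panel catches behind it; higher, the window's lower edge does.
- dock: Fixed wooden parking dock, a shallow open tray 126 (x) x 106 (y) mm outside, walls 5 mm thick and 14 mm high; inside 116 x 96 mm: the caddy's tray fits with 3 mm all round, long side along the dock's x, either way round. Origin: centre of its underside on the table, z up. The caddy may press on it with at most 35 N.
- dock_floor (a point): Centre of the dock's inner floor, 5 mm above the table, where the caddy's underside comes to rest. The caddy's tray reaches 55 mm either side of its panel and hangs below the hook, so draw it at least 110 mm off before raising it to bring it here.
- tape_roll: Bystander: roll of masking tape lying flat, 100 mm across, 24 mm high; origin at its underside.
- glue: Bystander: upright white glue bottle, 38 mm across, 85 mm high; origin at its underside.
- scissors: Bystander: orange-handled scissors lying flat, about 180 mm long, 10 mm high; origin near the pivot.
- tin: Bystander: yellow tin box 70 x 160 x 55 mm; origin at its underside.
- mug: Bystander: white mug, 76 mm across, 85 mm high; origin at its underside.
- tool_tray: Bystander: teal open tray 210 x 90 x 40 mm; origin at its underside.
- awl: Bystander: screwdriver lying flat; origin at its underside.
There are look-alikes about, which are no part of the job. What is shaped like the dock but black is not meant.

How it is judged:
By the outcome, as a careful person would: the job done as asked, in the order asked, and still so for the second after the job is handed in, with the robot touching nothing.
It also fails if it takes over 58 s, if anything falls off the work surface, if the arm or the gripper's body presses on something with over 40 N, if the wrist force passes 120 N, or if a joint passes its speed limit or range.

### The arm

A 6-joint arm with a two-finger parallel gripper is mounted at the origin on the work surface. World frame = base frame: x ahead of the robot, y to its left, z up, the work surface at z = 0. Lengths are in m, angles in rad, forces in N, time in s.
With the tool pointing down it reaches from about 0.25 to 0.8 m from the base axis. Payload 3.9 kg.
Tool frame: the origin (TCP) lies midway between the tips of the shut fingers; the grasp point (between the pads) lies 19 mm behind it (manip.grasp_offset is the z of the grasp point in the tool frame, in m); z points along the fingers, y is the line along which they close (so a half turn about z gives the same grasp; the last joint's range is limited). The gripper opens to 85 mm and grips with 20 to 120 N. Pads are 22 mm wide; open, the fingers measure 114 mm over their backs; the gripper's body (76 mm by 85 mm) begins 54 mm behind the grasp point. The pads swing forward as they close: fully open they stand 13 mm farther back than shut.
Start: joints at [1.113, 0.26, -0.138, 1.173, 0, 1.571], TCP at [0.232, 0.471, 0.231] pointing down, gripper open.
Joint ranges: [-2.78, 2.78], [-0.83, 1.72], [-1.28, 1.37], [-1.9, 2.12], [-1.57, 1.48], [-3.14, 3.14]. Speed limits (rad/s): [2.57, 2.57, 3.14, 3.14, 3.14, 3.14].

### API

Orientations are given as a rotation vector (axis times angle).
In Python, from plant import manip gives the robot as it stands.
- The arm moves only by the shell command python3 -m pendant 'ROWS' [FORCE]. ROWS is JSON, a list of rows, each a list of 5 numbers: the finger opening in mm, from 0 to 85.4, then the shift along the world's x, y, z in units of 40 mm (1.0 is 40 mm), then the turn about the world's z in units of 5 degrees (1.0 is 5 degrees). A call has 1 to 12 rows; each row shifts and turns the commanded pose from where the row before left it; what a row does not reach is not made up. A row lasts 1/12 s, in which the tool goes at most 41.7 mm and 7.16 degrees, less where a joint would pass 70% of its speed; a pose out of reach is approached as far as the arm can. A call is refused whole if a number of a shift passes 1 or a number of a turn 1, either way. A call with a gripper value outside its range is refused whole. The fingers move at their own pace and stop on an object; FORCE is the grip in N (left out, the last holds). Time passes only in rows, so rows that do not move let the fingers close. It gives the time, the measured TCP pose, the force, the opening and the grip force at its end, in the units of the state.
- manip.get_state(): the state, without advancing time (a new reading comes with each control period).
- manip.snapshot(name): name is "side" or "top" or "wrist"; returns a dict with "color" (400x640x3 uint8, red, green, blue), "fov_y" (degrees; the focal length in pixels is half the picture's height over the tangent of half this angle, whatever the lens; pixels are square), "cx", "cy" (the principal point, pixels), "dist" ([k1, k2, p1, p2, k3] as OpenCV has them; the pictures are not rectified), "R" (3x3) and "t" (3): a world point X has camera coordinates R X + t. Camera axes: x right, y down, z forward; pixel columns grow to the right and rows downward; lengths in m; the calibration is good to about 2 mm. A picture is of the moment at which its call begins. There is no depth.
- manip.hand_in(): hands the job in; it is judged then, once.
The state is a dict: "time_s": time; "joint_positions": joint angles; "joint_vel": joint speeds; "joint_efforts": joint torques, N m; "tcp_pos": TCP position; "tcp_rot": TCP orientation; "wrist_force": force on the tool from outside, world axes, zero at the start; "wrist_torque": the same for the moment, N m; "finger_gap": finger opening in m; "grasp_force": force on a finger pad.
Only numpy, scipy, OpenCV 4.12 (cv2) and the standard library are available. Lean on these libraries where they do the work, as an engineer would, in place of code of your own. Each camera call takes 0.05 s, during which the arm holds its last target. There are 200 camera calls.

## Working session

There is one attempt and no reset: what is moved stays moved. The work goes in short steps, Python scripts to look and compute and a shell command to move; the robot and the scene stay as the last step left them, time stands still between calls to the robot, and variables do not carry over. Pictures are saved under pics/ and viewed, at most 10 in all, crops included, and the job is handed in when it is done.

```bash
mkdir -p pics; ls; cat > h.py <<'E'
import numpy as np, cv2, json, sys
from plant import manip
def cam(s):
    f=200/np.tan(np.radians(s["fov_y"])/2)
    K=np.array([[f,0,s["cx"]],[0,f,s["cy"]],[0,0,1.]])
    return K,np.array(s["dist"],float),np.array(s["R"]),np.array(s["t"])
def ray(s,uv):
    K,d,R,t=cam(s)
    p=cv2.undistortPoints(np.array(uv,float).reshape(-1,1,2),K,d).reshape(-1,2)
    D=np.c_[p,np.ones(len(p))]@R
    return -R.T@t, D/np.linalg.norm(D,axis=1,keepdims=True)
def plane(s,uv,z):
    o,D=ray(s,uv); return o+D*((z-o[2])/D[:,2])[:,None]
def tri(s1,a,s2,b):
    o1,d1=ray(s1,a);o2,d2=ray(s2,b);d1=d1[0];d2=d2[0]
    k=np.linalg.lstsq(np.c_[d1,-d2],o2-o1,rcond=None)[0]
    p,q=o1+k[0]*d1,o2+k[1]*d2
    return (p+q)/2,np.linalg.norm(p-q)
def proj(s,X):
    K,d,R,t=cam(s); return cv2.projectPoints(np.array(X,float).reshape(-1,1,3),cv2.Rodrigues(R)[0],t,K,d)[0].reshape(-1,2)
def load(n):
    return np.load(f"{n}.npy",allow_pickle=True).item()
def shot(name,tag):
    s=manip.snapshot(name); np.save(f"{tag}.npy",s); cv2.imwrite(f"pics/{tag}.png",s["color"][:,:,::-1]); return s
E
python3 -c "
from h import *
for n in ['side','top','wrist']:
    s=shot(n,n+'0'); print(n,s['fov_y'],-np.array(s['R']).T@s['t'],np.array(s['R'])[2])
print(manip.get_state(),manip.grasp_offset)"
```

```text
pics
side 54.514925983113 [ 0.42600523 -0.9510922   0.94557669] [ 0.08618993  0.76504005 -0.63818886]
top 51.120941995802966 [ 3.00623297e-01 -7.92588604e-04  1.33729390e+00] [ 0.18243939 -0.00711568 -0.98319135]
wrist 70.41551593058037 [0.15812073 0.50655768 0.37295444] [ 0.28293973 -0.1408259  -0.94874294]
{'time_s': 0.15, 'joint_positions': array([ 1.11299837e+00,  2.60526416e-01, -1.39083574e-01,  1.17271968e+00,
        2.81761042e-05,  1.57078799e+00]), 'joint_vel': array([-0.00069866, -0.00048122,  0.00454981,  0.00112069, -0.00079967,
       -0.00051177]), 'joint_efforts': array([ 2.78078314e-04, -4.06004870e+01,  2.54167038e+01,  1.26443995e-02,
        5.19287755e-05,  3.04776023e-06]), 'tcp_pos': array([0.23179043, 0.47046109, 0.23065555]), 'tcp_rot': array([-7.12746115e-01, -3.05928644e+00,  2.33541907e-03]), 'wrist_force': array([ 0.0576626 , -0.23168624, -0.20669561]), 'wrist_torque': array([-0.01835584, -0.01933063,  0.00095374]), 'grasp_force': 0.0, 'finger_gap': 0.08569612658954284} -0.0187
```

View pics/side0.png

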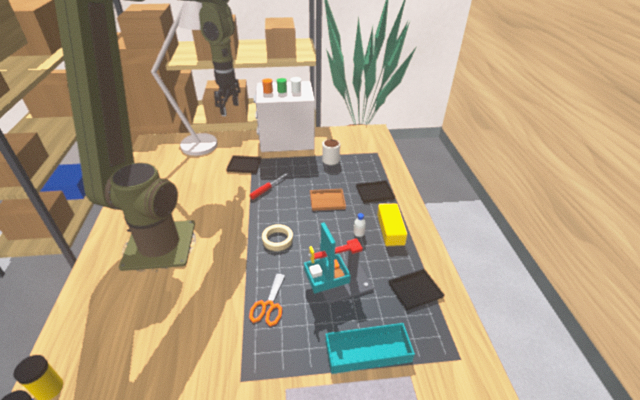

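View pics/top0.png

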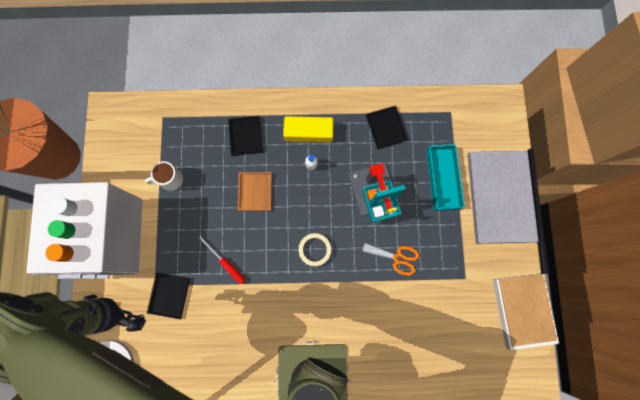

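The side picture shows the caddy at about (328,265) and the dock at (327,200). In the top picture the caddy is near (382,200), the dock near (255,190), and the hook points down the picture (towards the base). Next I'll look at magnified crops.

```bash
python3 -c "
from h import *
a=load('side0')['color'][215:295,290:380,::-1];b=load('top0')['color'][150:230,345:435,::-1]
c=np.hstack([a,b]);cv2.imwrite('pics/crop1.png',cv2.resize(c,None,fx=4.4,fy=4.4,interpolation=cv2.INTER_CUBIC))
# dock corners
for n,box in (('side0',(180,215,300,355)),('top0',(165,215,230,280))):
    s=load(n);im=s['color'];h=cv2.cvtColor(im,cv2.COLOR_RGB2HSV)
    m=np.zeros(im.shape[:2],np.uint8);y0,y1,x0,x1=box
    m[y0:y1,x0:x1]=((h[...,0]<18)&(h[...,1]>90)&(h[...,2]>60))[y0:y1,x0:x1]*255
    c=max(cv2.findContours(m,0,2)[0],key=cv2.contourArea);r=cv2.minAreaRect(c);print(n,r,cv2.contourArea(c))
    ap=cv2.approxPolyDP(cv2.convexHull(c),3,True).reshape(-1,2);print(ap.tolist())
    print(plane(s,ap,0.014).round(4).tolist())
"
```

```text
side0 ((327.46722412109375, 199.18130493164062), (20.5435733795166, 34.65229034423828), 87.70938873291016) 634.5
[[342, 190], [344, 208], [312, 209], [310, 190]]
[[0.6459, 0.2158, 0.014], [0.6372, 0.1095, 0.014], [0.5199, 0.1151, 0.014], [0.5223, 0.2275, 0.014]]
top0 ((254.5, 191.0), (38.0, 33.0), 90.0) 1246.5
[[270, 172], [270, 210], [238, 210], [239, 172]]
[[0.6449, 0.1253, 0.014], [0.5193, 0.1257, 0.014], [0.5215, 0.2282, 0.014], [0.6469, 0.2264, 0.014]]
```

View pics/crop1.png

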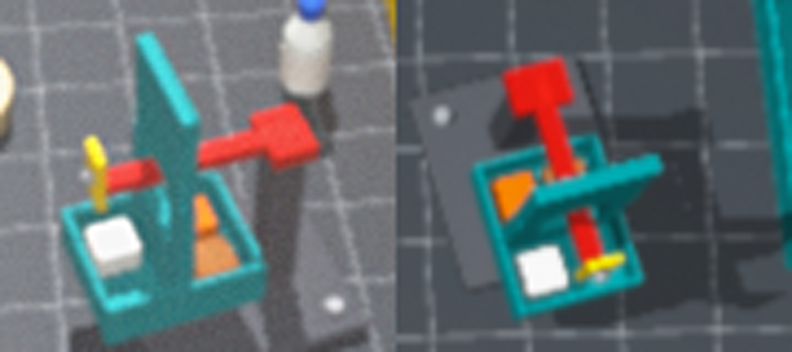

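The crops show the panel's top edge: in the side view from about (148,36) to (190,118) crop px, in the top view from (530,195) to (658,165). The yellow tip's top is at about (93,140) in the side view and (605,262) in the top view. The bar and post head are red.

```bash
python3 -c "
from h import *
S=load('side0');T=load('top0')
sp=lambda x,y:[290+x/4.4,215+y/4.4]
tp=lambda x,y:[345+(x-396)/4.4,150+y/4.4]
for n,a,b in (('+y',(146,38),(525,200)),('-y',(190,120),(658,165)),('tip',(93,140),(604,262)),('post',(285,125),(540,85))):
    p,e=tri(S,sp(*a),T,tp(*b));print(n,p.round(4),round(e,4))
# dock centre by triangulating corners
for a,b in (((342,190),(239,172)),((344,208),(270,172)),((312,209),(270,210)),((310,190),(238,210))):
    print([v.round(4) for v in tri(S,a,T,b)])
"
```

```text
+y [ 0.5226 -0.1792  0.2149] 0.004
-y [ 0.54   -0.2612  0.2248] 0.0019
tip [ 0.486  -0.2325  0.1835] 0.0009
post [ 0.6114 -0.2028  0.153 ] 0.002
[array([0.6488, 0.228 , 0.0045]), np.float64(0.0013)]
[array([6.444e-01, 1.264e-01, 2.000e-04]), np.float64(0.0079)]
[array([0.5209, 0.1266, 0.004 ]), np.float64(0.0001)]
[array([0.522 , 0.2284, 0.0132]), np.float64(0.0008)]
```

```bash
python3 -m pendant '[[50,0.7,-0.66,0.25,-0.93],[50,0.7,-0.66,0.25,-0.93],[50,0.7,-0.66,0.25,-0.93],[50,0.7,-0.66,0.25,-0.93],[50,0.7,-0.66,0.25,-0.93],[50,0.7,-0.66,0.25,-0.93],[50,0.7,-0.66,0.25,-0.93],[50,0.7,-0.66,0.25,-0.93],[50,0.7,-0.66,0.25,-0.93],[50,0.7,-0.66,0.25,-0.93],[50,0.7,-0.66,0.25,-0.93],[50,0,0,0,0]]'; python3 -c "
from h import *
shot('wrist','wd1')"; python3 -m pendant '[[50,0,-0.83,0,0],[50,0,-0.83,0,0],[50,0,-0.83,0,0],[50,0,-0.83,0,0],[50,0,-0.83,0,0],[50,0,-0.83,0,0],[50,0,-0.83,0,0],[50,0,-0.83,0,0],[50,0,-0.83,0,0],[50,0,-0.83,0,0],[50,0,-0.83,0,0],[50,0,0,0,0]]'; python3 -c "
from h import *
s=shot('wrist','wc1');shot('wrist','wc1b')
a=cv2.hconcat([load('wd1')['color'],s['color']])[:,:,::-1]
cv2.imwrite('pics/w1.png',cv2.resize(cv2.vconcat([a[:,:640],a[:,640:]]),(480,600)))"
```

```text
time_s: 1.15
tcp_pos: [0.5451, 0.1761, 0.342]
tcp_rot: [1.972, 2.44, 0.002]
wrist_force: [0.1, 1.0, -0.5]
finger_gap: 0.0496
grasp_force: 0.0
time_s: 2.2
tcp_pos: [0.5394, -0.1886, 0.3401]
tcp_rot: [-1.968, -2.448, 0.004]
wrist_force: [-0.4, 0.7, -0.3]
finger_gap: 0.0501
grasp_force: 0.0
```

View pics/w1.png

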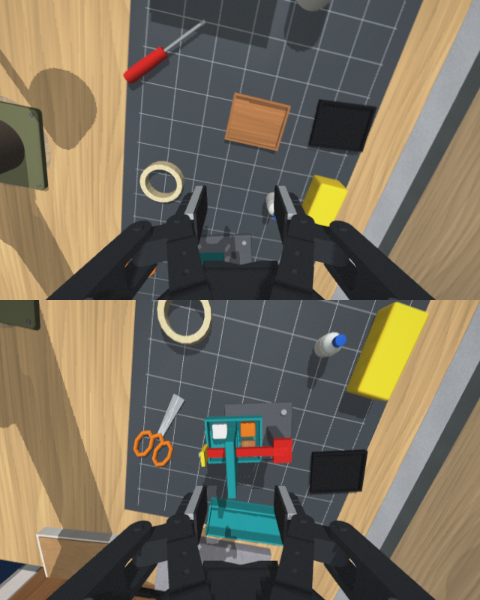

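Upper half: the wrist view shows the dock at about (343,163) in full pixels. Lower half: the caddy panel is seen from above at about (310,225), the yellow tip at (270,210), and the red bar runs right to the post. Next I'll measure the dock and crop the caddy.

```bash
python3 -c "
from h import *
s=load('wd1');im=s['color'];h=cv2.cvtColor(im,cv2.COLOR_RGB2HSV)
m=np.zeros(im.shape[:2],np.uint8);m[110:215,290:400]=((h[...,0]<20)&(h[...,1]>80)&(h[...,2]>50))[110:215,290:400]*255
c=max(cv2.findContours(m,0,2)[0],key=cv2.contourArea)
ap=cv2.approxPolyDP(cv2.convexHull(c),4,True).reshape(-1,2);print(ap.tolist());P=plane(s,ap,.014);print(P.round(4).tolist())
# two-view heights with top view
T=load('top0')
for t in ([239,172],[270,172],[270,210],[238,210]):
    q=plane(T,[t],.014)[0];i=np.argmin(np.linalg.norm(P-q,axis=1));print([np.round(v,4) for v in tri(s,ap[i],T,t)])
a=load('wc1')['color'][135:270,255:400,::-1];cv2.imwrite('pics/crop2.png',cv2.resize(a,None,fx=4.4,fy=4.4,interpolation=cv2.INTER_CUBIC))
"
```

```text
[[313, 123], [387, 141], [370, 200], [299, 184]]
[[0.5221, 0.2306, 0.014], [0.6461, 0.2281, 0.014], [0.6455, 0.1242, 0.014], [0.5189, 0.1268, 0.014]]
[array([0.6483, 0.2276, 0.0068]), np.float64(0.0009)]
[array([0.6445, 0.1251, 0.0168]), np.float64(0.0007)]
[array([0.5193, 0.1261, 0.0119]), np.float64(0.0009)]
[array([0.5224, 0.2299, 0.0062]), np.float64(0.0009)]
```

View pics/crop2.png

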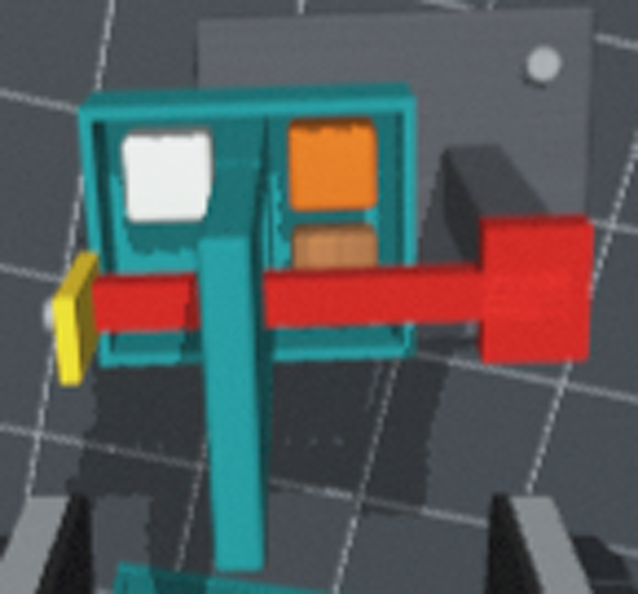

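The crop shows the panel's top face running from (230,237) to (240,569), the tip's top around (57,338), and the bar's centreline from (110,305) to (480,295).

```bash
python3 -c "
from h import *
S=load('side0');T=load('top0');W=load('wc1')
sp=lambda x,y:[290+x/4.4,215+y/4.4]
tp=lambda x,y:[345+(x-396)/4.4,150+y/4.4]
wp=lambda x,y:[255+x/4.4,135+y/4.4]
E={'+y':((146,38),(525,200),(230,237)),'-y':((190,120),(658,165),(240,569)),'tip':((93,140),(604,262),(66,325))}
for n,(a,b,c) in E.items():
    print(n,'SW',[np.round(v,4) for v in tri(S,sp(*a),W,wp(*c))],'TW',[np.round(v,4) for v in tri(T,tp(*b),W,wp(*c))])
q=plane(W,[wp(230,237),wp(240,569)],.226);print('panel',q.round(4),q.mean(0),np.linalg.norm(q[0]-q[1]));d=q[1]-q[0];print('yaw',np.degrees(np.arctan2(d[1],d[0]))+90)
q=plane(W,[wp(110,305),wp(480,295)],.150);d=q[1]-q[0];print('bar',q.round(4),np.degrees(np.arctan2(d[1],d[0])))
for n in ('side0','wc1'):
    s=load(n);h=cv2.cvtColor(s['color'],cv2.COLOR_RGB2HSV);m=((h[...,0]>22)&(h[...,0]<33)&(h[...,1]>120)&(h[...,2]>100))
    b=(240,275,305,320) if n=='side0' else (185,230,262,282)
    y,x=np.nonzero(m[b[0]:b[1],b[2]:b[3]]);print(n,y.min()+b[0],y.max()+b[0],x.min()+b[2],x.max()+b[2])
    c=-np.array([.977,.213])
    for hh in (.014,.018,.022,.026,.030,.034):
        L=[[.530-.039*.977+w*-.213,-.2205-.039*.213+w*.977,.15+hh-k] for w in(-.012,.012) for k in (0,.044)]
        print(hh,proj(s,L).round(1).tolist())
"
```

```text
+y SW [array([ 0.5242, -0.184 ,  0.2199]), np.float64(0.0006)] TW [array([ 0.5226, -0.1821,  0.2157]), np.float64(0.0072)]
-y SW [array([ 0.542 , -0.2612,  0.2251]), np.float64(0.002)] TW [array([ 0.5416, -0.2628,  0.2212]), np.float64(0.0036)]
tip SW [array([ 0.4876, -0.228 ,  0.1786]), np.float64(0.0014)] TW [array([ 0.4876, -0.235 ,  0.1647]), np.float64(0.0032)]
panel [[ 0.5245 -0.1823  0.226 ]
 [ 0.5429 -0.2608  0.226 ]] [ 0.53367119 -0.22151803  0.226     ] 0.08065803499420433
yaw 13.18372195532777
bar [[ 0.4963 -0.2308  0.15  ]
 [ 0.5974 -0.2055  0.15  ]] 14.032315903373284
side0 246 262 309 313
0.014 [[314.4, 253.8], [314.4, 264.6], [311.7, 247.6], [311.8, 258.4]]
0.018 [[314.4, 252.8], [314.4, 263.6], [311.7, 246.6], [311.8, 257.4]]
0.022 [[314.4, 251.8], [314.4, 262.7], [311.7, 245.6], [311.8, 256.5]]
0.026 [[314.4, 250.7], [314.4, 261.7], [311.7, 244.5], [311.8, 255.5]]
0.03 [[314.4, 249.7], [314.4, 260.7], [311.7, 243.5], [311.8, 254.5]]
0.034 [[314.4, 248.7], [314.4, 259.7], [311.7, 242.5], [311.7, 253.5]]
wc1 192 222 267 276
0.014 [[275.5, 215.3], [280.5, 203.5], [274.5, 196.2], [279.7, 186.4]]
0.018 [[275.0, 216.5], [280.0, 204.5], [274.0, 197.2], [279.2, 187.2]]
0.022 [[274.5, 217.7], [279.6, 205.5], [273.4, 198.3], [278.8, 188.0]]
0.026 [[273.9, 219.0], [279.2, 206.5], [272.9, 199.3], [278.4, 188.8]]
0.03 [[273.4, 220.3], [278.8, 207.5], [272.3, 200.4], [277.9, 189.7]]
0.034 [[272.8, 221.6], [278.3, 208.5], [271.7, 201.6], [277.5, 190.6]]
```

```bash
python3 -m pendant '[[40,-0.07,-0.4,0,0.1],[40,-0.08,-0.42,0,0.1],[40,0,0,-0.6,0],[40,0,0,-0.6,0],[40,0,0,-0.6,0],[40,0,0,-0.5,0],[40,0,0,-0.4,0],[40,0,0,-0.4,0],[40,0,0,-0.3,0],[40,0,0,-0.28,0],[40,0,0,0,0],[40,0,0,0,0]]' 20; python3 -c "
from h import *
s=shot('wrist','wc2');print(proj(s,[[.49,-.23,.18]]))
a=s['color'][:,:,::-1];cv2.imwrite('pics/wc2v.png',a)"
```

```text
time_s: 3.3
tcp_pos: [0.5335, -0.2154, 0.1937]
tcp_rot: [-1.938, -2.47, 0.0]
wrist_force: [0.1, 0.3, -0.2]
finger_gap: 0.04
grasp_force: 0.0
[[247.63664574 253.71481706]]
```

View pics/wc2v.png

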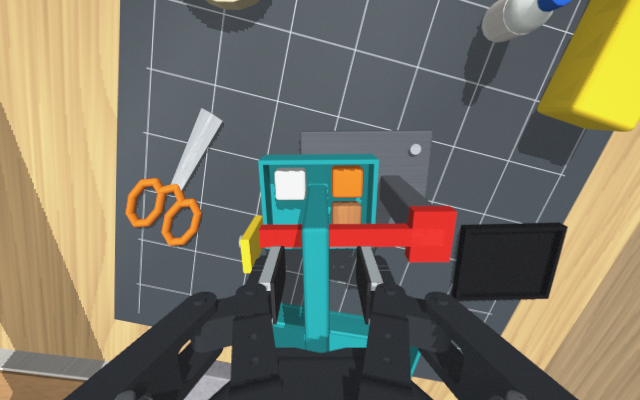

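The panel at (316,270) sits midway between the pads at 283 and 358. The yellow tip spans about (241–262, 216–272). I'll triangulate the tip corners against the earlier wrist view.

```bash
python3 -c "
from h import *
Q={}
for n,b in (('wc1',(185,230,258,284)),('wc2',(205,285,230,275))):
    s=load(n);h=cv2.cvtColor(s['color'],cv2.COLOR_RGB2HSV);m=((h[...,0]>22)&(h[...,0]<34)&(h[...,1]>110)&(h[...,2]>60)).astype(np.uint8)*255
    mm=np.zeros_like(m);mm[b[0]:b[1],b[2]:b[3]]=m[b[0]:b[1],b[2]:b[3]]
    c=max(cv2.findContours(mm,0,2)[0],key=cv2.contourArea)
    ap=cv2.approxPolyDP(cv2.convexHull(c),1.5,True).reshape(-1,2);print(n,ap.tolist())
    for r in range(b[0],b[1],3):
        x=np.nonzero(mm[r])[0]
        if len(x):print(r,x.min(),x.max(),end='; ')
    print()
a=load('wc1')['color'][185:230,258:284,::-1];b=load('wc2')['color'][205:285,230:275,::-1]
cv2.imwrite('pics/tip.png',np.hstack([cv2.resize(a,(347,600),interpolation=2),cv2.resize(b,(337,600),interpolation=2)]))
"
```

```text
wc1 [[274, 192], [276, 193], [276, 214], [273, 221], [269, 222], [267, 202]]
194 272 276; 197 270 275; 200 268 274; 203 267 274; 206 267 274; 209 267 275; 212 268 276; 215 268 275; 218 268 274; 221 268 273; 
wc2 [[260, 215], [262, 223], [261, 249], [250, 272], [243, 272], [240, 240], [253, 218]]
217 254 261; 220 252 261; 223 250 262; 226 249 259; 229 247 257; 232 245 257; 235 243 257; 238 241 257; 241 240 257; 244 240 258; 247 241 258; 250 241 260; 253 241 259; 256 241 258; 259 242 255; 262 242 254; 265 242 253; 268 243 251; 271 243 250;
```

View pics/tip.png

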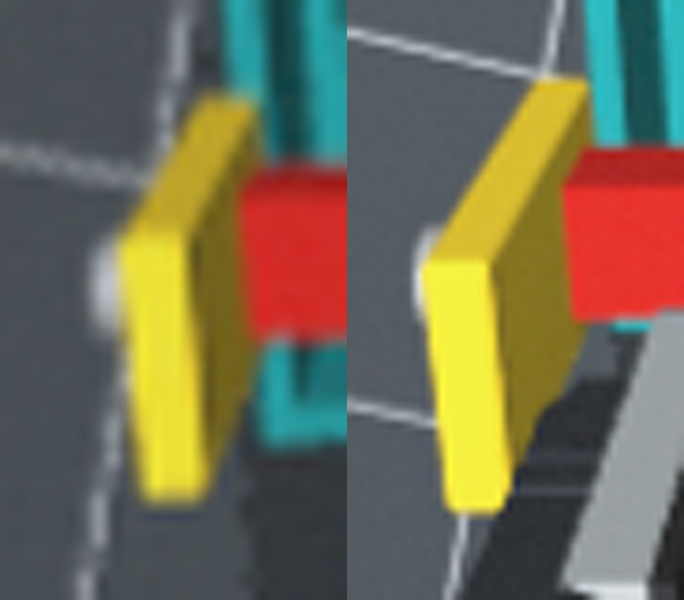

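```bash
python3 -m pendant '[[40,0.03,-0.15,0,0],[40,0,0,0,0],[0,0,0,0,0],[0,0,0,0,0],[0,0,0,0,0],[0,0,0,0,0],[0,0,0,0,0]]' 45
```

```text
time_s: 3.93
tcp_pos: [0.5352, -0.2237, 0.1946]
tcp_rot: [1.942, 2.468, -0.0]
wrist_force: [-0.6, -1.8, 3.7]
finger_gap: 0.0112
grasp_force: 46.5
```

The bright face is the plate's top, and its four corners are clear in both views.

```bash
python3 -c "
from h import *
A=load('wc1');B=load('wc2')
for a,b in (((120,238),(425,260)),((185,238),(490,260)),((140,500),(447,512)),((208,500),(505,512))):
    print([np.round(v,4) for v in tri(A,[258+a[0]/13.34-.5,185+a[1]/13.34-.5],B,[230+(b[0]-347)/7.49-.5,205+b[1]/7.5-.5])])
# check: panel top z by same views + bar width pixel scale: size ratio
for z in (.164,.170,.176,.182):
    P=plane(B,[[230+(b[0]-347)/7.49-.5,205+b[1]/7.5-.5] for b in ((425,260),(490,260),(447,512),(505,512))],z)
    print(z,[round(float(np.linalg.norm(P[i]-P[j])),4) for i,j in((0,2),(1,3),(0,1),(2,3))],P.mean(0).round(4))
print(manip.get_state()['wrist_force'])"
```

```text
[array([ 0.4839, -0.2201,  0.1819]), np.float64(0.0007)]
[array([ 0.4891, -0.2188,  0.1823]), np.float64(0.0005)]
[array([ 0.489 , -0.2439,  0.1804]), np.float64(0.0005)]
[array([ 0.4944, -0.2421,  0.1814]), np.float64(0.0004)]
0.164 [0.0259, 0.0259, 0.0058, 0.0054] [ 0.4865 -0.2419  0.164 ]
0.17 [0.025, 0.025, 0.0056, 0.0052] [ 0.4874 -0.2382  0.17  ]
0.176 [0.0241, 0.0241, 0.0054, 0.005] [ 0.4884 -0.2346  0.176 ]
0.182 [0.0232, 0.0232, 0.0052, 0.0049] [ 0.4893 -0.2309  0.182 ]
[-0.62643618 -1.80874602  3.72947364]
```

```bash
python3 -m pendant '[[0,0,0,0.15,0],[0,0,0,0.15,0],[0,0,0,0.15,0],[0,0,0,0.15,0],[0,0,0,0,0],[0,0,0,0,0]]'; python3 -c "
from h import *
A=load('wc1');B=load('wc2')
for a,b in (((243,195),(565,185)),((250,335),(575,320))):
    print([np.round(v,4) for v in tri(A,[258+a[0]/13.34-.5,185+a[1]/13.34-.5],B,[230+(b[0]-347)/7.49-.5,205+b[1]/7.5-.5])])
s=shot('wrist','wc3')
print(manip.get_state()['wrist_torque'])"
```

```text
time_s: 4.43
tcp_pos: [0.5356, -0.2236, 0.2186]
tcp_rot: [1.942, 2.468, 0.001]
wrist_force: [1.1, 0.4, -3.8]
finger_gap: 0.0114
grasp_force: 45.5
[array([ 0.4911, -0.2219,  0.1596]), np.float64(0.0003)]
[array([ 0.4941, -0.2347,  0.1603]), np.float64(0.0007)]
[-0.02931833  0.04437367  0.06480574]
```

```bash
python3 -c "
from h import *
B=load('wc2');S=load('side0');T=load('top0')
px=[[230+(b[0]-347)/7.49-.5,205+b[1]/7.5-.5] for b in ((425,260),(490,260),(447,512),(505,512))]
for n,b in (('side0',(238,272,303,320)),('top0',(200,218,380,405))):
    s=load(n);h=cv2.cvtColor(s['color'],cv2.COLOR_RGB2HSV);m=((h[...,0]>20)&(h[...,0]<34)&(h[...,1]>110)&(h[...,2]>90))
    y,x=np.nonzero(m[b[0]:b[1],b[2]:b[3]]);y+=b[0];x+=b[2];print(n,y.min(),y.max(),x.min(),x.max(),[(r,x[y==r].min(),x[y==r].max()) for r in np.unique(y)])
for z in (.164,.168,.172,.176,.180,.184):
    P=plane(B,px,z)
    print(z,proj(S,P).round(1).tolist(),proj(S,P-[0,0,.044]).round(1)[2:].tolist(),'T',proj(T,P).round(1).tolist())
"
```

```text
side0 246 262 309 313 [(np.int64(246), np.int64(310), np.int64(311)), (np.int64(247), np.int64(309), np.int64(312)), (np.int64(248), np.int64(309), np.int64(312)), (np.int64(249), np.int64(310), np.int64(312)), (np.int64(250), np.int64(310), np.int64(313)), (np.int64(251), np.int64(310), np.int64(313)), (np.int64(252), np.int64(310), np.int64(313)), (np.int64(253), np.int64(311), np.int64(313)), (np.int64(254), np.int64(311), np.int64(312)), (np.int64(255), np.int64(312), np.int64(312)), (np.int64(256), np.int64(311), np.int64(312)), (np.int64(257), np.int64(311), np.int64(313)), (np.int64(258), np.int64(310), np.int64(313)), (np.int64(259), np.int64(311), np.int64(313)), (np.int64(260), np.int64(312), np.int64(313)), (np.int64(261), np.int64(312), np.int64(313)), (np.int64(262), np.int64(312), np.int64(313))]
top0 208 212 386 396 [(np.int64(208), np.int64(392), np.int64(396)), (np.int64(209), np.int64(389), np.int64(395)), (np.int64(210), np.int64(387), np.int64(394)), (np.int64(211), np.int64(386), np.int64(390)), (np.int64(212), np.int64(386), np.int64(388))]
0.164 [[309.0, 251.3]
[... 303 characters left out ...]
, [397.6, 207.9]]
0.172 [[309.4, 248.0], [311.4, 247.5], [312.3, 254.5], [314.1, 254.0]] [[312.3, 265.4], [314.1, 264.9]] T [[389.1, 211.4], [388.5, 209.5], [397.5, 209.2], [396.9, 207.5]]
0.176 [[309.6, 246.4], [311.5, 245.9], [312.4, 252.6], [314.2, 252.2]] [[312.5, 263.6], [314.2, 263.2]] T [[388.6, 210.9], [388.0, 209.1], [396.8, 208.8], [396.3, 207.1]]
0.18 [[309.8, 244.8], [311.7, 244.3], [312.5, 250.8], [314.3, 250.4]] [[312.6, 261.9], [314.3, 261.4]] T [[388.1, 210.4], [387.5, 208.6], [396.1, 208.4], [395.6, 206.7]]
0.184 [[310.0, 243.1], [311.8, 242.7], [312.7, 249.0], [314.4, 248.6]] [[312.7, 260.1], [314.4, 259.7]] T [[387.5, 209.9], [387.0, 208.2], [395.4, 207.9], [394.9, 206.3]]
```

```bash
python3 -m pendant '[[0,0,0,0.09,0],[0,0,0,0.09,0],[0,0,0,0,0],[0,-0.182,-0.044,0,0],[0,-0.182,-0.044,0,0],[0,-0.182,-0.044,0,0],[0,-0.182,-0.044,0,0],[0,0,0,0,0],[0,0,0,0,0]]'; python3 -c "
from h import *
s=shot('side','side1');w=shot('wrist','wc4')
st=manip.get_state();print(st['tcp_pos'],st['wrist_force'],st['wrist_torque'])
a=s['color'][205:295,285:375,::-1];b=w['color'][190:290,230:340,::-1]
cv2.imwrite('pics/c4.png',np.hstack([cv2.resize(a,(400,400),interpolation=2),cv2.resize(b,(400,400),interpolation=2)]))"
```

```text
time_s: 5.23
tcp_pos: [0.5054, -0.2307, 0.2255]
tcp_rot: [1.943, 2.468, 0.0]
wrist_force: [0.0, 0.1, -4.5]
finger_gap: 0.0113
grasp_force: 45.6
[ 0.50625978 -0.23063968  0.22545857] [ 0.64176971 -0.32100727 -3.35895683] [ 0.01423692 -0.01246228 -0.03299286]
```

View pics/c4.png

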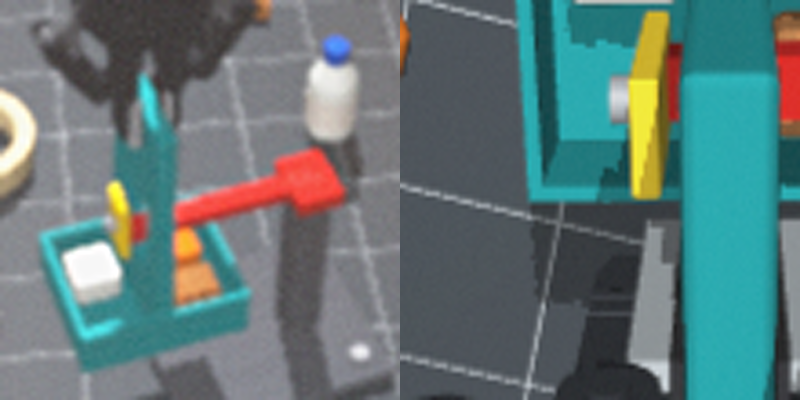

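The tip at (650,130) in the crop stands just in front of the panel, about 8 mm away. I'll feel forward in small steps.

```bash
python3 -m pendant '[[0,-0.048,-0.012,0,0],[0,-0.048,-0.012,0,0],[0,-0.048,-0.012,0,0],[0,-0.048,-0.012,0,0],[0,-0.048,-0.012,0,0],[0,0,0,0,0]]';python3 -c "
from h import *
st=manip.get_state();print(st['wrist_force'],st['wrist_torque'])"; python3 -m pendant '[[0,-0.048,-0.012,0,0],[0,-0.048,-0.012,0,0],[0,0,0,0,0]]';python3 -c "
from h import *
st=manip.get_state();print(st['wrist_force'],st['wrist_torque'])"
```

```text
time_s: 5.83
tcp_pos: [0.496, -0.2329, 0.2253]
tcp_rot: [-1.942, -2.469, 0.0]
wrist_force: [-1.2, 0.4, -3.2]
finger_gap: 0.0116
grasp_force: 45.6
[-1.19477128  0.36861443 -3.15426673] [-0.02187318 -0.00726449  0.04525742]
time_s: 6.08
tcp_pos: [0.4922, -0.2339, 0.2253]
tcp_rot: [-1.942, -2.469, 0.0]
wrist_force: [0.2, -0.6, -3.5]
finger_gap: 0.0114
grasp_force: 45.6
[ 0.24871726 -0.6086061  -3.48425826] [-0.02244865  0.04158131  0.02966138]
```

```bash
python3 -m pendant '[[0,-0.048,-0.012,0,0],[0,-0.048,-0.012,0,0],[0,0,0,0,0]]'|grep -E "tcp_pos|wrist"; python3 -m pendant '[[0,-0.048,-0.012,0,0],[0,-0.048,-0.012,0,0],[0,0,0,0,0]]'|grep -E "tcp_pos|wrist"
```

```text
tcp_pos: [0.4883, -0.2349, 0.2253]
wrist_force: [0.1, 0.1, -2.7]
tcp_pos: [0.4845, -0.2359, 0.2253]
wrist_force: [0.6, 0.8, -3.4]
```

```bash
python3 -c "
from h import *
s=shot('side','side2');w=shot('wrist','wc5')
st=manip.get_state();print(st['tcp_pos'],st['wrist_force'],st['wrist_torque'])
a=s['color'][205:295,285:375,::-1];b=w['color'][190:290,230:340,::-1]
cv2.imwrite('pics/c5.png',np.hstack([cv2.resize(a,(400,400),interpolation=2),cv2.resize(b,(400,400),interpolation=2)]))"
```

```text
[ 0.48492202 -0.2358192   0.22534295] [-0.05468961 -0.71267337 -3.40244946] [-0.03318757  0.00371501  0.00216154]
```

View pics/c5.png

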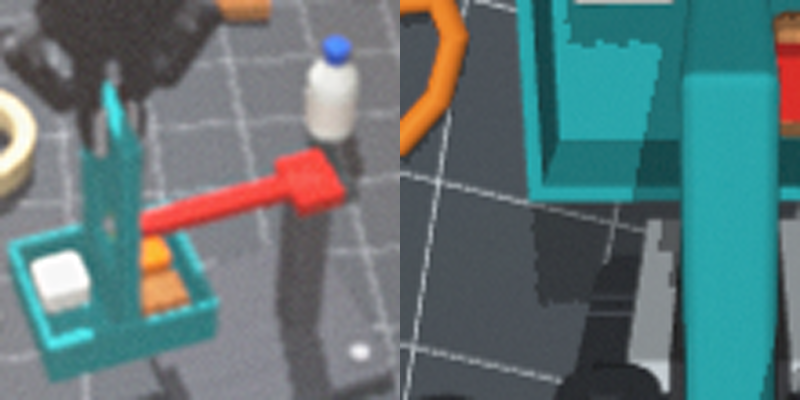

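The tip is now hidden inside the panel's window and there is no contact force. I'll keep drawing.

```bash
python3 -m pendant '[[0,-0.073,-0.018,0,0],[0,-0.073,-0.018,0,0],[0,-0.073,-0.018,0,0],[0,0,0,0,0]]'|grep -E "tcp_pos|wrist"; python3 -m pendant '[[0,-0.073,-0.018,0,0],[0,-0.073,-0.018,0,0],[0,-0.073,-0.018,0,0],[0,-0.073,-0.018,0,0],[0,0,0,0,0]]'|grep -E "tcp_pos|wrist"; python3 -m pendant '[[0,-0.22,-0.053,0,0],[0,-0.22,-0.053,0,0],[0,-0.22,-0.053,0,0],[0,-0.22,-0.053,0,0],[0,-0.22,-0.053,0,0],[0,-0.22,-0.053,0,0],[0,-0.22,-0.053,0,0],[0,0,0,0,0]]'|grep -E "time|tcp_pos|wrist"
```

```text
tcp_pos: [0.4754, -0.238, 0.2253]
wrist_force: [-0.5, 0.6, -3.7]
tcp_pos: [0.4638, -0.2409, 0.2253]
wrist_force: [0.1, -0.3, -4.3]
time_s: 8.1
tcp_pos: [0.4007, -0.2558, 0.2253]
wrist_force: [-0.8, -0.9, -3.7]
```

```bash
python3 -m pendant '[[0,0,0,0.15,0],[0,0,0,0.2,0],[0,0,0,0.2,0],[0,0,0,0.2,0],[0,0,0.3,0,0],[0,0.1,0.6,0,-0.2],[0,0.2,0.6,0,-0.2],[0,0.2,0.6,0,-0.2],[0,0.2,0.6,0,-0.2],[0,0.2,0.6,0,-0.2],[0,0.2,0.6,0,-0.2],[0,0.2,0.6,0,-0.2]]'|grep -E "tcp_pos|wrist"; python3 -m pendant '[[0,0.3,0.6,0,-0.2],[0,0.3,0.6,0,-0.2],[0,0.3,0.6,0,-0.2],[0,0.3,0.6,0,-0.2],[0,0.3,0.6,0,-0.2],[0,0.3,0.6,0,-0.2],[0,0.3,0.6,0,-0.2],[0,0.3,0.6,0,-0.16],[0,0.3,0.6,0,0],[0,0.3,0.5,0,0],[0,0.2,0.4,0,0],[0,0,0,0,0]]'|grep -E "tcp_|wrist|time"; python3 -c "
from h import *
st=manip.get_state();print(st['tcp_pos'],st['tcp_rot'])"
```

```text
tcp_pos: [0.455, -0.0734, 0.2555]
wrist_force: [0.1, 0.1, -3.6]
time_s: 10.1
tcp_pos: [0.5842, 0.181, 0.2547]
tcp_rot: [-2.239, -2.202, -0.004]
wrist_force: [-1.1, -0.3, -4.1]
[0.58416624 0.18098752 0.25466623] [-2.23887355 -2.20194529 -0.00395316]
```

```bash
python3 -c "
from h import *
w=shot('wrist','wp1');s=shot('side','sp1')
a=w['color'][100:380,200:440,::-1];b=s['color'][130:240,285:380,::-1]
cv2.imwrite('pics/p1.png',np.hstack([cv2.resize(a,(480,560),interpolation=2),cv2.resize(b,(320,371),interpolation=2)] if 0 else [cv2.resize(a,(480,560),interpolation=2),cv2.resize(b,(320,560),interpolation=2)]))
print(proj(w,[[.5842-.006,.181,.2857],[.5842,.181+.041,.2857],[.5842,.181-.041,.2857]]).round(1).tolist())
h=cv2.cvtColor(w['color'],cv2.COLOR_RGB2HSV);m=((h[...,0]>82)&(h[...,0]<96)&(h[...,1]>120)).astype(np.uint8)*255;m[:100]=0
c=max(cv2.findContours(m,0,2)[0],key=cv2.contourArea);print(cv2.approxPolyDP(cv2.convexHull(c),2.5,True).reshape(-1,2).tolist())
"
```

```text
[[309.3, 293.0], [320.8, 209.6], [323.5, 360.9]]
[[375, 146], [380, 150], [375, 238], [332, 349], [312, 351], [266, 240], [260, 150], [265, 146]]
```

View pics/p1.png

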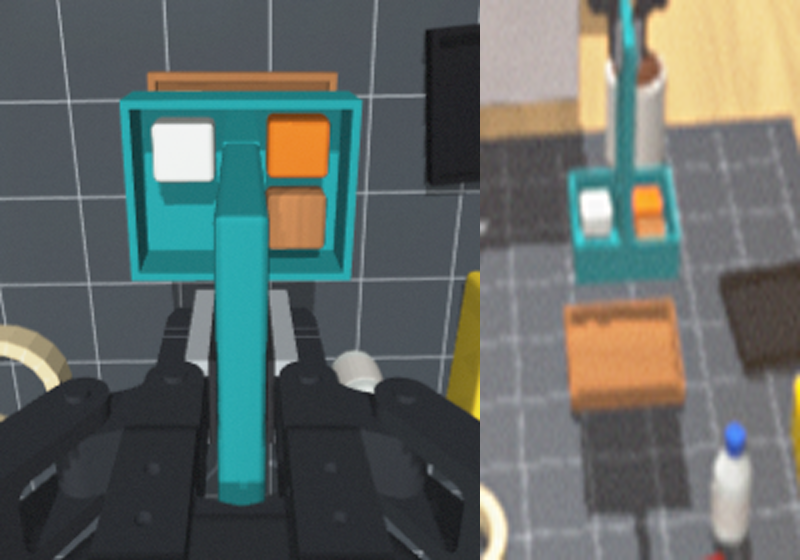

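The wrist view shows the tray rim corners at px (261,148), (380,148), (376,239) and (266,239). The dock's far edge is at row 136, columns 274–368. The side view shows the caddy directly above the dock.

```bash
python3 -c "
from h import *
w=load('wp1');T=load('side0');s=load('sp1')
ar=w['color']
rim=plane(w,[[260.5,148],[380.,148],[376,238.5],[266,238.5]],.1391);print('rim',rim.round(4).tolist(),rim.mean(0).round(4))
print('sizes',[np.linalg.norm(rim[i]-rim[(i+1)%4]).round(4) for i in range(4)])
d=rim[1]-rim[0];e=rim[2]-rim[3];print('yaw',np.degrees([np.arctan2(d[1],d[0]),np.arctan2(e[1],e[0])]))
print('dock far edge',plane(w,[[273.5,136],[368.5,136]],.014).round(4).tolist())
# side: rim near corners & dock corners
sc=lambda x,y:[285+(x-480)*95/320,130+y*110/560]
for nm,q,z in (('side rim',[sc(568,175),sc(672,168),sc(680,240),sc(575,248)],.1391),('side dock',[sc(566,308),sc(674,300),sc(684,392),sc(572,400)],.014)):
    P=plane(s,q,z);print(nm,P.round(4).tolist(),P.mean(0).round(4))
for a,b in (([260.5,148],sc(568,175)),([380,148],sc(672,168)),([376,238.5],sc(680,240)),([266,238.5],sc(575,248))): print([np.round(v,4) for v in tri(w,a,s,b)])
"
```

```text
rim [[0.5302, 0.2295, 0.1391], [0.6381, 0.2276, 0.1391], [0.6384, 0.1377, 0.1391], [0.5283, 0.1397, 0.1391]] [0.5838 0.1836 0.1391]
sizes [np.float64(0.1079), np.float64(0.0898), np.float64(0.1102), np.float64(0.0898)]
yaw [-1.00401571 -1.01597952]
dock far edge [[0.5224, 0.2291, 0.014], [0.648, 0.2269, 0.014]]
side rim [[0.5266, 0.2196, 0.1391], [0.6404, 0.2179, 0.1391], [0.6356, 0.1304, 0.1391], [0.526, 0.1314, 0.1391]] [0.5822 0.1748 0.1391]
side dock [[0.5241, 0.2242, 0.014], [0.6492, 0.2223, 0.014], [0.6438, 0.1145, 0.014], [0.5212, 0.1174, 0.014]] [0.5846 0.1696 0.014 ]
[array([0.5281, 0.2288, 0.1326]), np.float64(0.0015)]
[array([0.6407, 0.2267, 0.1328]), np.float64(0.0026)]
[array([0.6379, 0.136 , 0.1352]), np.float64(0.0026)]
[array([0.5269, 0.1375, 0.1345]), np.float64(0.0007)]
```

```bash
python3 -m pendant '[[0,0.03,-0.16,0,0],[0,0,0,-0.3,0],[0,0,0,-0.4,0],[0,0,0,-0.4,0],[0,0,0,-0.4,0],[0,0,0,-0.25,0],[0,0,0,-0.12,0],[0,0,0,0,0],[0,0,0,0,0]]'; python3 -c "
from h import *
w=shot('wrist','wp2');s=shot('side','sp2')
a=w['color'][110:230,240:400,::-1];b=s['color'][165:225,300:360,::-1]
cv2.imwrite('pics/p2.png',np.hstack([cv2.resize(a,(480,360),interpolation=2),cv2.resize(b,(320,320),interpolation=2)] if 0 else [cv2.resize(a,(480,360),interpolation=2),cv2.resize(b,(320,360),interpolation=2)]))"
```

```text
time_s: 10.95
tcp_pos: [0.5843, 0.1696, 0.1811]
tcp_rot: [2.245, 2.198, 0.001]
wrist_force: [0.1, -0.2, -2.7]
finger_gap: 0.0114
grasp_force: 45.6
```

View pics/p2.png

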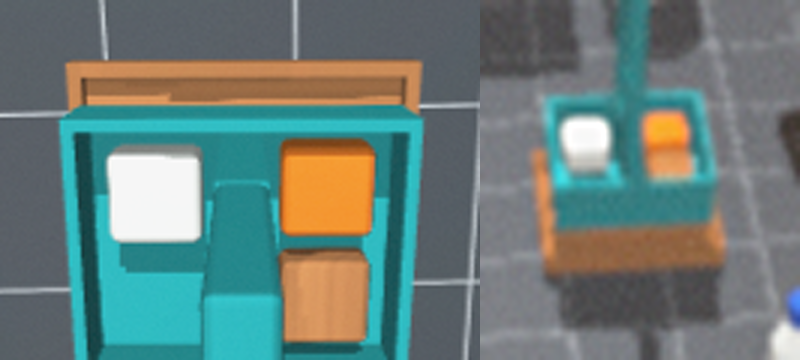

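The tray hangs over the dock. Rim back corners are at px (260,149) and (381,149), and the dock's back edge is at row 130.7, columns 262–381. I have now viewed eleven pictures, one over the limit of ten, so from here I use numbers only.

```bash
python3 -c "
from h import *
w=load('wp2');s=load('sp2');st=manip.get_state();print(st['tcp_pos'])
h=cv2.cvtColor(w['color'],cv2.COLOR_RGB2HSV);m=((h[...,0]>82)&(h[...,0]<96)&(h[...,1]>120))
print('front rim rows by col',[(c,np.nonzero(m[:,c])[0].max()) for c in (270,275,280,360,365,370)],'left/right at rows',[(r,np.nonzero(m[r])[0].min(),np.nonzero(m[r])[0].max()) for r in (155,180,200,225)])
print('back rim row',[(c,np.nonzero(m[100:,c])[0].min()+100) for c in (265,320,375)])
R=plane(w,[[260,149.3],[381,149.3]],.0655);D=plane(w,[[262,130.7],[380.7,130.7]],.014);print('rim back',R.round(4).tolist(),R.mean(0).round(4),'dock back',D.round(4).tolist(),D.mean(0).round(4))
sc=lambda x,y:[300+(x-480)*60/320,165+y/6]
P=plane(s,[sc(545,92),sc(702,90),sc(716,182),sc(554,188)],.0655);Q=plane(s,[sc(545,250),sc(724,240)],.014);print('side rim',P.round(4).tolist(),P.mean(0).round(4),'dock front',Q.round(4).tolist(),Q.mean(0).round(4))
"
```

```text
[0.58490051 0.16999867 0.18171672]
front rim rows by col [(270, np.int64(239)), (275, np.int64(239)), (280, np.int64(239)), (360, np.int64(239)), (365, np.int64(239)), (370, np.int64(239))] left/right at rows [(155, np.int64(260), np.int64(380)), (180, np.int64(262), np.int64(378)), (200, np.int64(263), np.int64(377)), (225, np.int64(265), np.int64(375))]
back rim row [(265, np.int64(146)), (320, np.int64(146)), (375, np.int64(146))]
rim back [[0.53, 0.2168, 0.0655], [0.6393, 0.2144, 0.0655]] [0.5847 0.2156 0.0655] dock back [[0.5228, 0.2296, 0.014], [0.6489, 0.2268, 0.014]] [0.5859 0.2282 0.014 ]
side rim [[0.5304, 0.2204, 0.0655], [0.6415, 0.212, 0.0655], [0.6372, 0.1198, 0.0655], [0.5277, 0.1245, 0.0655]] [0.5842 0.1692 0.0655] dock front [[0.5217, 0.1281, 0.014], [0.6463, 0.1257, 0.014]] [0.584  0.1269 0.014 ]
```

```bash
python3 -c "
from h import *
w=load('wp2');s=load('sp2');W1=load('wd1')
im=w['color'].astype(int)
print('col320 R,G,B rows126-152',[(r,*im[r,318:323].mean(0).round().astype(int).tolist()) for r in range(126,152)])
print('row140 L',[(c,*im[137:141,c].mean(0).round().astype(int).tolist()) for c in range(256,274)])
print('row140 R',[(c,*im[137:141,c].mean(0).round().astype(int).tolist()) for c in range(370,386)])
print('tray bottom back',plane(w,[[265,145.5],[320,145.5],[375,145.5]],.0315).round(4).tolist(),'front rim',plane(w,[[275,239.5],[365,239.5]],.0655).round(4).tolist())
i2=s['color'].astype(int)
for c in (330,):
    print('side col',[(r,*i2[r,c-2:c+3].mean(0).round().astype(int).tolist()) for r in range(176,214)])
"
```

```text
col320 R,G,B rows126-152 [(126, 90, 96, 102), (127, 91, 96, 103), (128, 89, 95, 102), (129, 97, 96, 101), (130, 158, 109, 71), (131, 200, 138, 88), (132, 201, 138, 88), (133, 201, 139, 89), (134, 199, 136, 88), (135, 181, 124, 79), (136, 138, 97, 64), (137, 147, 102, 67), (138, 154, 108, 70), (139, 156, 108, 70), (140, 154, 108, 70), (141, 151, 105, 69), (142, 155, 107, 70), (143, 212, 145, 92), (144, 206, 146, 96), (145, 77, 138, 128), (146, 37, 136, 139), (147, 35, 136, 139), (148, 37, 137, 140), (149, 41, 155, 158), (150, 49, 190, 196), (151, 49, 190, 196)]
row140 L [(256, 91, 97, 104), (257, 90, 97, 103), (258, 90, 98, 103), (259, 90, 97, 103), (260, 90, 96, 102), (261, 99, 100, 102), (262, 152, 120, 95), (263, 202, 139, 88), (264, 202, 139, 89), (265, 202, 140, 89), (266, 192, 132, 84), (267, 107, 76, 52), (268, 106, 74, 50), (269, 153, 106, 69), (270, 153, 106, 68), (271, 153, 107, 69), (272, 154, 107, 69), (273, 153, 107, 69)]
row140 R [(370, 153, 106, 68), (371, 154, 106, 69), (372, 153, 106, 70), (373, 141, 99, 65), (374, 110, 77, 51), (375, 157, 108, 70), (376, 202, 139, 88
[... 448 characters left out ...]
, 140, 143), (181, 55, 132, 135), (182, 51, 125, 130), (183, 87, 128, 127), (184, 143, 138, 115), (185, 159, 143, 102), (186, 161, 146, 101), (187, 158, 143, 99), (188, 152, 136, 99), (189, 131, 122, 96), (190, 123, 121, 101), (191, 123, 127, 107), (192, 119, 129, 112), (193, 108, 129, 117), (194, 92, 135, 130), (195, 69, 137, 137), (196, 57, 131, 135), (197, 52, 125, 128), (198, 54, 126, 128), (199, 51, 125, 128), (200, 51, 127, 130), (201, 58, 126, 129), (202, 97, 119, 112), (203, 139, 108, 81), (204, 148, 100, 67), (205, 143, 98, 67), (206, 143, 100, 67), (207, 144, 99, 67), (208, 143, 99, 68), (209, 129, 94, 73), (210, 95, 81, 76), (211, 75, 73, 76), (212, 74, 74, 74), (213, 76, 76, 78)]
```

```bash
python3 -c "
from h import *
w=load('wp2')
print('back outer/inner',plane(w,[[320,129.8],[320,135.3]],.014).round(4).tolist(),'floor corner',plane(w,[[320,142.5]],.005).round(4))
print('outer LR',plane(w,[[261.9,139],[379.8,139]],.014).round(4).tolist(),'inner LR',plane(w,[[266.6,139],[374.8,139]],.014).round(4).tolist())
"
```

```text
back outer/inner [[0.5845, 0.2291, 0.014], [0.5843, 0.2234, 0.014]] floor corner [[0.5841 0.2148 0.005 ]]
outer LR [[0.522, 0.2209, 0.014], [0.6484, 0.2182, 0.014]] inner LR [[0.527, 0.2208, 0.014], [0.643, 0.2183, 0.014]]
```

```bash
python3 -m pendant '[[0,0.02,0.07,0,0],[0,0,0.075,0,0],[0,0,0,-0.12,0],[0,0,0,-0.1,0],[0,0,0,0,0],[0,0,0,0,0],[0,0,0,0,0]]'|grep -E "tcp_pos|wrist_f"; python3 -c "
from h import *
w=shot('wrist','wp3');s=shot('side','sp3');z=manip.get_state()['tcp_pos'];print(z);u=z[2]-.1496
im=w['color'].astype(int)
print([(r,*im[r,318:323].mean(0).round().astype(int).tolist()) for r in range(126,152)])
i2=s['color'].astype(int);h=cv2.cvtColor(s['color'],cv2.COLOR_RGB2HSV)
print([(r,*i2[r,325:331].mean(0).round().astype(int).tolist()) for r in range(196,214)])
print('uz',u)
for r in (194,200,203):print(r,[(c,*i2[r,c].tolist()) for c in list(range(308,318))+list(range(338,348))])
"
```

```text
tcp_pos: [0.5848, 0.1756, 0.1715]
wrist_force: [-0.3, -0.1, -3.4]
[0.58501897 0.17570505 0.17174881]
[(126, 91, 97, 104), (127, 90, 96, 103), (128, 91, 96, 104), (129, 91, 98, 105), (130, 91, 97, 104), (131, 92, 97, 104), (132, 91, 97, 104), (133, 91, 96, 103), (134, 91, 97, 104), (135, 94, 97, 103), (136, 126, 103, 86), (137, 167, 115, 75), (138, 203, 138, 89), (139, 203, 139, 90), (140, 203, 138, 90), (141, 200, 137, 89), (142, 167, 116, 75), (143, 143, 99, 65), (144, 146, 108, 76), (145, 64, 131, 124), (146, 38, 138, 141), (147, 38, 138, 141), (148, 37, 138, 142), (149, 42, 156, 160), (150, 49, 192, 198), (151, 49, 191, 198)]
[(196, 54, 145, 148), (197, 55, 136, 138), (198, 52, 125, 129), (199, 54, 126, 128), (200, 53, 126, 130), (201, 50, 126, 130), (202, 53, 126, 130), (203, 87, 122, 117), (204, 132, 107, 85), (205, 146, 100, 68), (206, 143, 98, 66), (207, 143, 99, 68), (208, 144, 100, 68), (209, 133, 96, 72), (210, 98, 82, 76), (211, 73, 73, 75), (212, 74, 75, 77), (213, 76, 75, 78)]
uz 0.022148812555854103
194 [(308, 125, 126, 133), (309, 139, 131, 130), (310, 182, 131, 105), 
[... 533 characters left out ...]
 126, 130), (316, 54, 128, 132), (317, 52, 129, 129), (338, 59, 129, 132), (339, 53, 127, 128), (340, 56, 129, 133), (341, 47, 125, 129), (342, 75, 128, 128), (343, 142, 130, 115), (344, 186, 138, 109), (345, 144, 126, 122), (346, 116, 120, 126), (347, 115, 117, 125)]
203 [(308, 125, 125, 132), (309, 124, 127, 131), (310, 125, 117, 115), (311, 170, 120, 89), (312, 201, 134, 85), (313, 158, 121, 98), (314, 82, 120, 120), (315, 64, 124, 127), (316, 71, 129, 133), (317, 68, 123, 126), (338, 115, 109, 98), (339, 115, 113, 96), (340, 122, 114, 101), (341, 132, 110, 92), (342, 155, 119, 95), (343, 180, 126, 89), (344, 187, 132, 93), (345, 168, 130, 112), (346, 127, 123, 123), (347, 119, 119, 126)]
```

```bash
python3 -c "
from h import *
w=load('wp3');s=load('sp3')
print('wall outer,inner',plane(w,[[320,136.3],[320,142.2]],.014).round(4).tolist(),'tray',plane(w,[[320,144.9]],.0222).round(4),plane(w,[[320,149.3]],.0562).round(4))
print('side tray front bottom',plane(s,[[328,203.3]],.0222).round(4),'wall foot',plane(s,[[328,209.8]],.0).round(4))
im=w['color'].astype(int)
for r in (139,147,):
  print(r,'L',[(c,*im[r-1:r+2,c].mean(0).round().astype(int).tolist()) for c in range(256,270)],'R',[(c,*im[r-1:r+2,c].mean(0).round().astype(int).tolist()) for c in range(372,386)])
"
```

```text
wall outer,inner [[0.5847, 0.2293, 0.014], [0.5845, 0.2233, 0.014]] tray [[0.5845 0.2215 0.0222]] [[0.5846 0.2217 0.0562]]
side tray front bottom [[0.5807 0.132  0.0222]] wall foot [[0.5798 0.121  0.    ]]
139 L [(256, 91, 98, 104), (257, 91, 97, 104), (258, 91, 97, 104), (259, 104, 101, 103), (260, 165, 126, 95), (261, 205, 140, 89), (262, 205, 141, 89), (263, 205, 141, 90), (264, 206, 142, 90), (265, 211, 144, 92), (266, 213, 146, 93), (267, 212, 146, 92), (268, 212, 146, 92), (269, 213, 146, 93)] R [(372, 204, 141, 89), (373, 204, 140, 88), (374, 204, 141, 89), (375, 205, 142, 90), (376, 205, 141, 88), (377, 204, 140, 89), (378, 204, 141, 89), (379, 206, 142, 90), (380, 197, 138, 90), (381, 158, 121, 96), (382, 88, 97, 103), (383, 89, 96, 102), (384, 87, 95, 101), (385, 88, 96, 101)]
147 L [(256, 91, 96, 104), (257, 90, 97, 104), (258, 92, 98, 105), (259, 92, 97, 104), (260, 115, 109, 103), (261, 172, 140, 101), (262, 145, 141, 111), (263, 112, 139, 119), (264, 61, 138, 134), (265, 37, 137, 141), (266, 38, 138, 141), (267, 38, 138, 141), (268, 37, 137, 140), (269, 36, 137, 140)] R [(372, 37, 138, 141), (373, 38, 138, 141), (374, 39, 138, 141), (375, 47, 138, 139), (376, 77, 138, 130), (377, 113, 139, 119), (378, 147, 140, 110), (379, 182, 141, 98), (380, 186, 134, 93), (381, 110, 105, 100), (382, 88, 96, 102), (383, 87, 95, 102), (384, 88, 95, 102), (385, 87, 94, 102)]
```

```bash
python3 -m pendant '[[0,0,-0.03,0,0],[0,0,0,-0.08,0],[0,0,0,-0.08,0],[0,0,0,-0.08,0],[0,0,0,-0.03,0],[0,0,0,0,0]]'|grep -E "tcp_pos|wrist_f"; python3 -m pendant '[[0,0,0,-0.03,0],[0,0,0,-0.03,0],[0,0,0,0,0]]'|grep -E "tcp_pos|wrist_f"; python3 -m pendant '[[0,0,0,-0.03,0],[0,0,0,0,0]]'|grep -E "tcp_pos|wrist_f"
```

```text
tcp_pos: [0.5844, 0.1744, 0.1602]
wrist_force: [0.8, 0.1, -3.4]
tcp_pos: [0.5849, 0.1745, 0.1583]
wrist_force: [-0.2, -0.4, -4.1]
tcp_pos: [0.5849, 0.1745, 0.1572]
wrist_force: [-0.5, 0.5, -4.1]
```

Still carrying the full weight, with the underside at about 8 mm, below the wall tops and touching nothing. I'll continue down to the floor.

```bash
python3 -m pendant '[[0,0,0,-0.03,0],[0,0,0,-0.02,0],[0,0,0,0,0]]'|grep -E "tcp_pos|wrist_f"; python3 -m pendant '[[0,0,0,-0.02,0],[0,0,0,0,0]]'|grep -E "tcp_pos|wrist_f"
```

```text
tcp_pos: [0.5848, 0.1745, 0.1551]
wrist_force: [-0.0, 0.0, -4.1]
tcp_pos: [0.5849, 0.1746, 0.1548]
wrist_force: [-1.0, -1.6, -2.3]
```

```bash
python3 -m pendant '[[0,0,0,-0.02,0],[0,0,0,0,0]]'|grep -E "tcp_pos|wrist_f"; 
```

```text
tcp_pos: [0.5849, 0.1747, 0.1548]
wrist_force: [-3.1, 0.8, 4.6]
```

Seated on the floor, with the underside at about 5 mm. I'll release and retreat.

```bash
python3 -m pendant '[[18,0,0,0,0],[25,0,0,0,0],[40,0,0,0,0],[40,0,0,0,0],[40,0,0,0,0],[40,0,0,0.1,0],[40,0,0,0.2,0],[40,0,0,0.4,0],[40,0,0,0.6,0],[40,0,0,0.8,0],[40,0,0,0.8,0],[40,0,0,0,0]]'; python3 -c "
from h import *
w=shot('wrist','wf');s=shot('side','sf');T=shot('top','tf');print(manip.get_state()['wrist_force'])
h=cv2.cvtColor(w['color'],cv2.COLOR_RGB2HSV);m=((h[...,0]>82)&(h[...,0]<96)&(h[...,1]>120)).astype(np.uint8)*255
c=max(cv2.findContours(m,0,2)[0],key=cv2.contourArea);a=cv2.approxPolyDP(cv2.convexHull(c),2,True).reshape(-1,2)
print(a.tolist());print('at rim z .039',plane(w,a,.039).round(4).tolist());print('at panel top z .186',plane(w,a,.186).round(4).tolist())
T0=load('top0');d=cv2.absdiff(T['color'],T0['color']).max(2)>40
for n,b in (('tape',(230,270,295,335)),('sciss',(240,280,360,425)),('tin',(115,145,280,336)),('glue',(150,175,300,322)),('mug',(160,192,145,185)),('awl',(235,285,195,245)),('tray',(143,212,426,464))):
    print(n,int(d[b[0]:b[1],b[2]:b[3]].sum()),end=' ')"
```

```text
time_s: 14.23
tcp_pos: [0.5881, 0.1755, 0.2777]
tcp_rot: [2.24, 2.194, 0.017]
wrist_force: [0.3, 0.6, 0.7]
finger_gap: 0.0403
grasp_force: 0.0
[ 0.16053699  0.23740642 -0.98255503]
[[354, 136], [354, 202], [321, 246], [311, 247], [278, 202], [275, 137]]
at rim z .039 [[0.6355, 0.2219, 0.039], [0.6369, 0.1303, 0.039], [0.5887, 0.0624, 0.039], [0.5737, 0.0612, 0.039], [0.5294, 0.133, 0.039], [0.5315, 0.2229, 0.039]]
at panel top z .186 [[0.6169, 0.2351, 0.186], [0.6178, 0.1789, 0.186], [0.5882, 0.1371, 0.186], [0.579, 0.1364, 0.186], [0.5517, 0.1805, 0.186], [0.553, 0.2358, 0.186]]
tape 0 sciss 0 tin 0 glue 0 mug 79 awl 1673 tray 770
```

```bash
python3 -c "
from h import *
for n,b,lo,hi in (('tray',(140,215,424,468),82,96),('awl red',(225,290,190,250),-1,8),('mug',(155,195,140,190),0,180)):
  for k in ('top0','tf'):
    c=load(k)['color'][b[0]:b[1],b[2]:b[3]];h=cv2.cvtColor(c,cv2.COLOR_RGB2HSV)
    m=(h[...,0]>lo)&(h[...,0]<hi)&(h[...,1]>120) if n!='mug' else (h[...,1]<30)&(h[...,2]>170)
    y,x=np.nonzero(m);print(n,k,len(x),x.mean().round(1),y.mean().round(1),x.min(),x.max(),y.min(),y.max())
for n,b,lo,hi in (('tray',(320,372,320,418),82,96),('awl',(170,205,245,292),-1,8)):
  for k in ('side0','sf'):
    c=load(k)['color'][b[0]:b[1],b[2]:b[3]];h=cv2.cvtColor(c,cv2.COLOR_RGB2HSV);m=(h[...,0]>lo)&(h[...,0]<hi)&(h[...,1]>120)
    y,x=np.nonzero(m);print('side',n,k,len(x),x.mean().round(1),y.mean().round(1))
"
```

```text
tray top0 2039 20.4 37.1 2 39 4 70
tray tf 2025 20.3 37.1 2 39 4 70
awl red top0 249 41.9 45.4 29 54 32 58<string>:7: RuntimeWarning: Mean of empty slice.
  ret = ret.dtype.type(ret / rcount)
Traceback (most recent call last):
ValueError: zero-size array to reduction operation minimum which has no identity
```

The tray hasn't moved, and the screwdriver is hidden under the arm's link, which never came near it. Handing in.

```bash
python3 -c "
from plant import manip
print(manip.hand_in())"
```

```text
the job is handed in; nothing more can be done
None
```

The caddy came off the hook with no contact force felt, now stands flat in the wooden dock with the gripper clear, and the job is handed in at about 14 s; the screwdriver was hidden under the arm in my last check, and I viewed 11 pictures, one over your limit of 10.

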